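# Pour mixing balls through a funnel into a narrow tube

### The job

Take the scoop with the two steel mixing balls by its handle, carry it level to the narrow clear tube that has the wide funnel in its mouth, and tip both balls through the funnel into that tube. Then set the empty scoop down upright on the worktop and let go.

Things in the scene. Friction and masses are not known exactly. Their poses are not given: they have to be found in the camera images.
- scoop_grip (a point): Centre of the black handle bar (72 x 14 x 12 mm) of a loose aluminium scoop, 30 mm above its flat underside. x: along the handle to the pouring nose, y: across, z: up. Pan 50 mm wide, 24 high, its middle 78 mm ahead; tip of nose 117 mm ahead, 21 below, open, 35 wide. The nose floor rises 16 degrees over its last 26 mm and keeps the balls in while level; tipped nose down 45 to 50 degrees it empties.
- funnel_rim (a point): Centre of the top of a white funnel, 152 mm above the worktop. Rim 115 mm across (106 inside), cone to a 32 mm throat 40 mm lower. It is fixed in the mouth of an upright clear tube (bore 40 mm, 110 mm high, inner floor 15 mm above the worktop) on a dark round foot fixed to the worktop. A like tube without a funnel stands nearby, unused.
- ball_0_center (a point): Centre of a loose steel ball, 14 mm across, 11.5 g; at the start it lies in the scoop's pan. Its axes mean nothing.
- ball_1_center (a point): Centre of the other such ball, also in the pan at the start.

How it is judged:
By the outcome, as a careful person would: the job done as asked, in the order asked, and still so for the second after the job is handed in, with the robot touching nothing.
It also fails if it takes over 58 s, if anything falls off the work surface, if the arm or the gripper's body presses on something with over 40 N, if the wrist force passes 120 N, or if a joint passes its speed limit or range.

### The arm

A 6-joint arm with a two-finger parallel gripper is mounted at the origin on a cart in front of the work surface, level with it; the furniture and walls round the work are solid. World frame = base frame: x ahead of the robot, y to its left, z up, the work surface at z = 0. Lengths are in mm, angles in rad, forces in N, time in s.
With the tool pointing down it reaches from about 275 to 825 mm from the base axis. Payload 4.9 kg.
Tool frame: the origin (TCP) lies between the finger pads; the fingertips stand 14 mm ahead of it and the grasp point (between the pads) lies 5 mm behind it; z points along the fingers, y is the direction in which the jaws open and shut (so a half turn about z gives the same grasp; the last joint's range is limited). The gripper opens to 85 mm and grips with 20 to 120 N. Pads are 22 mm wide; open, the fingers measure 114 mm over their backs; the gripper's body (76 mm by 85 mm) begins 54 mm behind the grasp point. The pads swing forward as they close: fully open they stand 13 mm farther back than shut.
Start: joints at [-1.239, 0.326, -0.193, 1.052, 0, 1.437], TCP at [247.04, -491.416, 216.781] pointing down, gripper open.
Joint ranges: [-2.65, 2.65], [-0.97, 1.79], [-1.3, 1.35], [-1.93, 2.1], [-1.47, 1.37], [-3.14, 3.14]. Speed limits (rad/s): [2.57, 2.57, 3.14, 3.14, 3.14, 3.14].

### API

Orientations are given as a rotation vector (axis times angle).
In Python, from cell import manip gives the robot as it stands.
- The arm moves only by the tool play_rows, never from a script. Its argument "series" is a list of rows, each a list of 5 numbers: the shift along the world's x, y, z in mm, then the turn about the world's z in rad, then the finger opening in mm, from 0 to 85.4. A call has 1 to 12 rows; each row is the pose to reach, as a shift and turn from the pose commanded when the call began; what a row does not reach only later rows make up. A row lasts 1/12 s, in which the tool goes at most 41.7 mm and 7.16 degrees, less where a joint would pass 70% of its speed; a pose out of reach is approached as far as the arm can. A call with a gripper value outside its range is refused whole. The fingers move at their own pace and stop on an object; "squeeze" is the grip in N (left out, the last holds). Time passes only in rows, so rows that repeat a pose let the fingers close. It gives the time, the measured TCP pose, the force and the opening at its end, in the units of the state.
- manip.get_state(): the state, without advancing time (a new reading comes with each control period).
- manip.get_image(name): name is "side" or "top" or "wrist"; returns a dict with "img" (480x640x3 uint8, red, green, blue), "z_map" (480x640 float32, mm along the optical axis (not along the pixel's ray), 0 where there is no reading), "K" (3x3 intrinsics, pixels), "position" and "rotation" of the camera in the world. Camera axes: x right, y down, z forward; pixel columns grow to the right and rows downward; lengths in mm; the calibration is good to about 2 mm. A picture is of the moment at which its call begins.
- manip.close_job(): hands the job in, once; it reports no verdict.
Trained networks look in a picture, given as the dict that the camera call returned (one of the last four; its "shot" number tells which), for a name from the list of things; names that differ only in an ending like _2 or _b are one class to them, and where a whole thing is asked for, a point or a joint stands for the part that bears it (a point fixed in the world has none). Each returns a list of dicts, best first, with "score" (0 to 1); they miss things now and then, are a little off and sometimes report something else, mostly with a low value. They report only what shows in the picture. A call takes as long as a camera call.
- manip.outline_of(thing, picture): "region" (480x640 bool, what is visible of it) and "pixel" ([column, row] in pixels, amid what is visible of it).
- manip.pinpoint(thing, picture): "pixel" ([column, row] in pixels: a listed point, or the origin of a listed thing).
The state is a dict: "t": time; "joint_positions": joint angles; "joint_velocities": joint speeds; "joint_efforts": joint torques, N m; "position": TCP position; "tcp_rot": TCP orientation; "ft_force": force on the tool from outside, world axes, zero at the start; "ft_torque": the same for the moment, N m; "opening": finger opening in mm.
Only numpy, scipy, OpenCV 4.12 (cv2) and the standard library are available. Lean on these libraries where they do the work, as an engineer would, in place of code of your own. Each camera call takes 0.05 s, during which the arm holds its last target.

## Working session

There is one attempt and no reset: what is moved stays moved. The work goes in short steps, Python scripts to look and compute and a tool call to move; the robot and the scene stay as the last step left them, time stands still between calls to the robot, and variables do not carry over. Pictures are saved under pics/ and viewed, and the job is handed in when it is done.

Besides the shell and the picture viewer there is one more tool, called after "Call:" in YAML: its name, and indented under it one key for each argument. play_rows: Moves the arm, as the interface text tells. Its arguments: {"type":"object","properties":{"series":{"type":"array"},"squeeze":{"type":"number"}},"required":["series"]}

```bash
mkdir -p pics; ls -la; cat > h.py <<'E'
import numpy as np,cv2
from cell import manip
def shot(n,f):
    p=manip.get_image(n); cv2.imwrite('pics/'+f+'.png',p['img'][:,:,::-1]); return p
def w(p,u,v,z):
    K=np.array(p['K']); c=np.array([(u-K[0,2])/K[0,0]*z,(v-K[1,2])/K[1,1]*z,z]); return np.array(p['rotation'])@c+np.array(p['position'])
def wz(p,u,v,Z):
    K=np.array(p['K']); d=np.array(p['rotation'])@np.array([(u-K[0,2])/K[0,0],(v-K[1,2])/K[1,1],1]); o=np.array(p['position']); return o+d*(Z-o[2])/d[2]
def proj(p,X):
    c=np.array(p['rotation']).T@(np.array(X)-np.array(p['position'])); q=np.array(p['K'])@c; return q[:2]/q[2]
def depth(p,u,v,r=2):
    a=p['z_map'][int(v)-r:int(v)+r+1,int(u)-r:int(u)+r+1]; a=a[a>0]; return np.median(a) if a.size else 0
E
python3 - <<'E'
from h import *
np.set_printoptions(precision=1,suppress=True)
for n in ['top','side']:
    p=shot(n,n+'0'); print(n,p['position'],p['rotation'],p['K'])
    for t,Z in [('scoop_grip',30),('funnel_rim',152),('ball_0_center',12)]:
        for d in manip.pinpoint(t,p)[:3]:
            u,v=d['pixel']; print(t,d['score'],u,v,'Z',wz(p,u,v,Z),'D',w(p,u,v,depth(p,u,v)))
s=manip.get_state(); print(s)
E
```

```text
total 12
drwxr-xr-x  3 agent agent 4096 Dec  7 06:17 .
drwxr-xr-x 23 root  root  4096 Dec  7 06:17 ..
drwxr-xr-x  2 agent agent 4096 Dec  7 06:17 pics
top [439.6 -40.5 953. ] [-2.2  2.2 -0.1] [[487.3   0.  320.6]
 [  0.  487.3 237. ]
 [  0.    0.    1. ]]Traceback (most recent call last):
  File "<stdin>", line 7, in <module>
  File "h.py", line 8, in wz
    K=np.array(p['K']); d=np.array(p['rotation'])@np.array([(u-K[0,2])/K[0,0],(v-K[1,2])/K[1,1],1]); o=np.array(p['position']); return o+d*(Z-o[2])/d[2]
                                                                                                                                                    ~^^^
IndexError: invalid index to scalar variable.
```

```bash
sed -i "s/p=manip.get_image(n);/p=manip.get_image(n); p['shot']; R[id(p)]=0;/" h.py; sed -i "s/ R\[id(p)\]=0;//; s/np.array(p\['rotation'\])/cv2.Rodrigues(np.array(p['rotation'],float))[0]/g" h.py
cat > look0.py <<'E'
from h import *
np.set_printoptions(precision=1,suppress=True)
for n in ['top','side']:
    p=shot(n,n+'0'); print(n,p['position'],p['rotation'])
    for t,Z in [('scoop_grip',30),('funnel_rim',152),('ball_0_center',12)]:
        for d in manip.pinpoint(t,p)[:3]:
            u,v=d['pixel']; print(t,d['score'],u,v,'Z',wz(p,u,v,Z),'D',w(p,u,v,depth(p,u,v)))
s=manip.get_state(); print(s)
E
python3 look0.py
```

```text
top [439.6 -40.5 953. ] [-2.2  2.2 -0.1]
scoop_grip 0.8 425.1 248.5 Z [ 497.8 -250.3   30. ] D [ 497.5 -248.9   35.9]
funnel_rim 0.61 260.2 240.6 Z [498.5  49.6 152. ] D [505.9  60.8  52.2]
ball_0_center 0.41 419.6 284.5 Z [ 429.3 -243.6   12. ] D [ 429.3 -243.    14.8]
side [300.4 547.5 706.1] [-0.4  2.7 -1.2]
scoop_grip 0.72 344.7 208.6 Z [ 508.  -245.2   30. ] D [ 507.8 -244.2   30.8]
ball_0_center 0.55 373.5 222.8 Z [ 434.3 -237.3   12. ] D [ 434.5 -238.5   11. ]
{'t': 0.5, 'joint_positions': array([-1.2,  0.3, -0.2,  1.1,  0. ,  1.4]), 'joint_velocities': array([ 0., -0.,  0., -0., -0., -0.]), 'joint_efforts': array([ -0. , -44.3,  26.3,   0. ,  -0. ,   0. ]), 'position': array([ 247. , -491.4,  216.8]), 'tcp_rot': array([-3.1, -0.7,  0. ]), 'ft_force': array([-0.1, -0.1, -0.4]), 'ft_torque': array([-0., -0.,  0.]), 'opening': 85.33237598432858}
```

View pics/top0.png

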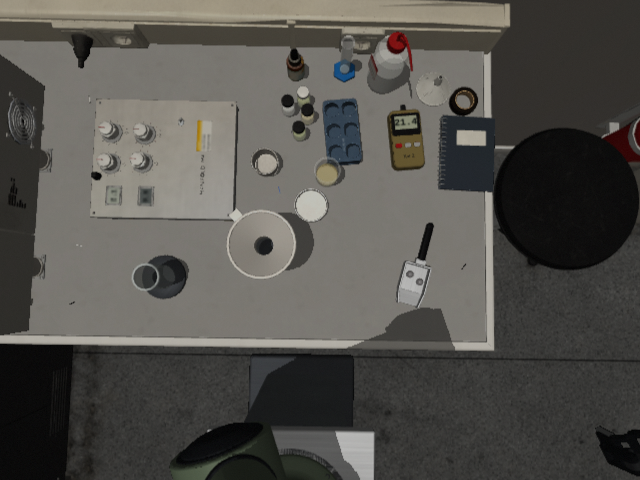

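View pics/side0.png

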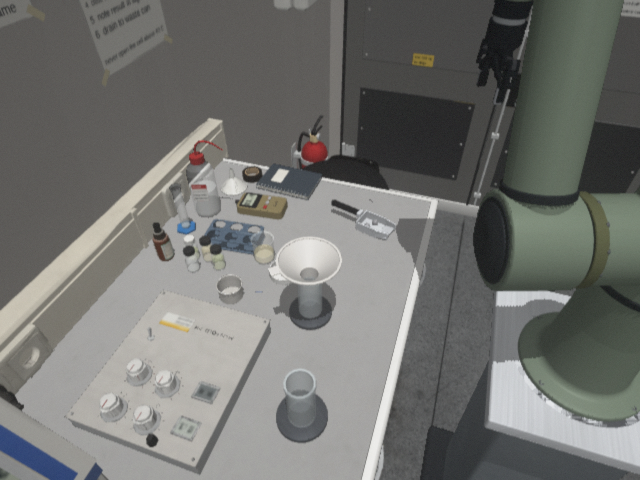

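```bash
cat > m1.py <<'E'
from h import *
np.set_printoptions(precision=2,suppress=True)
p=shot('top','top1')
s=manip.get_state(); R=cv2.Rodrigues(s['tcp_rot'])[0]; print(R); print(s['joint_positions'])
d=manip.outline_of('scoop_grip',p)[0]; print(d['score'],d['pixel'],d['region'].sum())
img=p['img'].astype(int); reg=d['region']
dk=reg&(img.max(2)<70); print(dk.sum())
v,u=np.nonzero(dk); q=np.array([wz(p,a,b,36)[:2] for a,b in zip(u,v)])
m=q.mean(0); ev,E=np.linalg.eigh(np.cov((q-m).T)); ax=E[:,1]; ax=ax if ax[0]<0 else -ax
t=(q-m)@ax; print('handle mean',m,'axis',ax,np.arctan2(ax[1],ax[0]),'t range',t.min(),t.max(), 'w',np.ptp((q-m)@E[:,0]))
v,u=np.nonzero(reg&~dk); q2=np.array([wz(p,a,b,15)[:2] for a,b in zip(u,v)]); m2=q2.mean(0);print('pan mean',m2, np.arctan2(*(m2-m)[::-1]), ((q2-m)@ax).min(),((q2-m)@ax).max())
for d in manip.outline_of('funnel_rim',p)[:2]:
    c,_=cv2.findContours(d['region'].astype(np.uint8),0,1); c=max(c,key=cv2.contourArea); print('fun',d['score'],cv2.minEnclosingCircle(c),cv2.fitEllipse(c))
c=cv2.imread('pics/top1.png'); cv2.imwrite('pics/c1.png',np.hstack([cv2.resize(c[210:320,380:460],None,fx=5,fy=5),cv2.resize(c[195:290,215:310],None,fx=4,fy=550/95)]))
E
python3 m1.py
```

```text
[[ 0.89  0.45  0.  ]
 [ 0.45 -0.89 -0.  ]
 [ 0.    0.   -1.  ]]
[-1.24  0.33 -0.19  1.05  0.    1.44]
0.78 [416.5, 282.7] 1457
360
handle mean [ 495.02 -244.51] axis [-0.96  0.29] 2.848176029957562 t range -53.479498803276144 102.46690054168948 w 51.271795379799144
pan mean [ 433.   -230.31] 2.916599921035871 -49.111682606933726 107.04927896235321
fun 0.66 ((258.44793701171875, 240.12039184570312), 38.67301940917969) ((259.9896545410156, 243.31251525878906), (66.8797836303711, 71.75532531738281), 137.85488891601562)
```

View pics/c1.png

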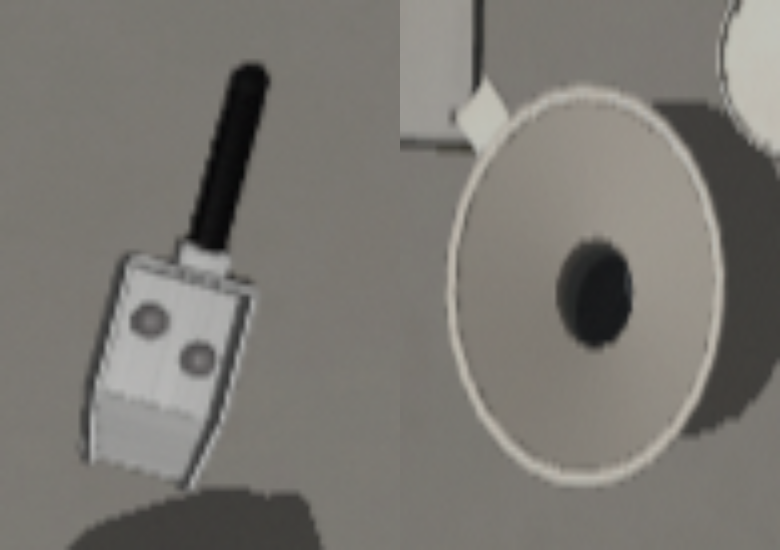

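```bash
cat > m2.py <<'E'
from h import *
np.set_printoptions(precision=2,suppress=True)
p=manip.get_image('top'); img=p['img'].astype(int)
m=np.zeros((480,640),np.uint8); m[218:262,415:440]=(img.max(2)<45)[218:262,415:440]
n,l,st,c=cv2.connectedComponentsWithStats(m); i=1+np.argmax(st[1:,4]); print(st[i])
v,u=np.nonzero(l==i); q=np.array([wz(p,a,b,36)[:2] for a,b in zip(u,v)])
me=q.mean(0); ev,E=np.linalg.eigh(np.cov((q-me).T)); ax=E[:,1]; ax=ax if ax[0]<0 else -ax
t=(q-me)@ax; print(me,ax,np.arctan2(ax[1],ax[0]),t.min(),t.max(),'mid',me+ax*(t.min()+t.max())/2,'w',np.ptp((q-me)@E[:,0]))
for a,b,Z in [(407.4,304.4,9),(430,223,36),(421.6,259.6,36),(261.3,244.4,152)]: print(wz(p,a,b,Z))
# funnel rim via bright rim depth
print([ (a,b,w(p,a,b,p['z_map'][b,a])[2]) for a,b in [(261,210),(261,278),(228,244),(295,244)]])
z=p['z_map']; K=p['K']; vv,uu=np.mgrid[190:295,205:320]
P=np.array([w(p,a,b,z[b,a]) for a,b in zip(uu.ravel(),vv.ravel())]); s=(P[:,2]>147)&(P[:,2]<160); Q=P[s]
print(s.sum()); A=np.c_[2*Q[:,:2],np.ones(len(Q))]
for k in range(5):
    x=np.linalg.lstsq(A,(Q[:,:2]**2).sum(1),rcond=None)[0]; r=np.sqrt(x[2]+x[0]**2+x[1]**2); e=abs(np.hypot(*(Q[:,:2]-x[:2]).T)-r); g=e<4; Q=Q[g];A=A[g]
print('funnel fit',x[:2],r,len(Q))
E
python3 m2.py
```

```text
[418 223  16  37 273]
[ 511.5  -249.52] [-0.97  0.26] 2.8804181768542754 -36.235023437189675 35.01824528976713 mid [ 512.08 -249.68] w 13.998772794109183
[ 390.73 -220.7     9.  ]
[ 546.11 -258.31   36.  ]
[ 476.38 -242.26   36.  ]
[492.29  47.6  152.  ]
[(261, 210, np.float64(152.9485811599468)), (261, 278, np.float64(152.1972723680019)), (228, 244, np.float64(149.441134902562)), (295, 244, np.float64(152.64340799813863))]
1034
funnel fit [493.26  48.94] 54.11734032453829 772
```

Call:
play_rows:
  series:
    - [23, 20, 0, 0.12, 85]
    - [47, 40, 0, 0.24, 85]
    - [70, 60, 0, 0.36, 85]
    - [94, 80, 0, 0.48, 85]
    - [117, 99, 0, 0.6, 85]
    - [140, 119, 0, 0.72, 85]
    - [164, 139, -10, 0.84, 85]
    - [187, 159, -20, 0.96, 85]
    - [210, 178, -35, 1.08, 85]
    - [234, 198, -50, 1.2, 85]
    - [257, 218, -65, 1.32, 85]
    - [280.5, 237.5, -80, 1.44, 85]
  squeeze: 100

```text
t: 1.7
position: [528.6, -252.7, 136.2]
tcp_rot: [1.812, 2.566, -0.0]
ft_force: [-0.3, -1.2, -0.1]
opening: 84.9
```

Call:
play_rows:
  series:
    - [0, 0, 0, 0.12, 85]
    - [0, 0, 0, 0.24, 85]
    - [0, 0, 0, 0.36, 85]
    - [0, 0, 0, 0.48, 85]
    - [0, 0, 0, 0.6, 85]
    - [0, 0, 0, 0.72, 85]
    - [0, 0, 0, 0.84, 85]
    - [0, 0, 0, 0.95, 85]
    - [0, 0, 0, 0.978, 85]
    - [0, 0, 0, 0.978, 85]

```text
t: 2.53
position: [527.6, -253.9, 136.8]
tcp_rot: [0.403, 3.116, -0.0]
ft_force: [0.3, -0.3, -0.2]
opening: 84.9
```

```bash
cat > m3.py <<'E'
from h import *
import sys
np.set_printoptions(precision=2,suppress=True)
p=shot('wrist',sys.argv[1]); s=manip.get_state(); print(s['t'],s['position'],s['joint_positions'],s['opening'],s['ft_force'],s['ft_torque']); print(cv2.Rodrigues(s['tcp_rot'])[0])
print(p['position'],p['rotation'])
for d in manip.pinpoint('scoop_grip',p)[:2]:
    u,v=d['pixel']; print(d['score'],u,v,wz(p,u,v,30),w(p,u,v,depth(p,u,v)))
E
python3 m3.py w1
```

```text
2.5833 [ 527.56 -253.92  136.77] [-0.57  0.45 -0.22  0.9   0.   -0.32] 85.40121779101624 [-0.13  0.55 -0.33] [-0.02 -0.02 -0.01]
[[-0.97  0.26  0.  ]
 [ 0.26  0.97  0.  ]
 [-0.    0.   -1.  ]]
[ 446.36 -232.04  295.27] [2.27 1.75 0.29]
0.79 329.4 207.6 [ 506.75 -248.73   30.  ] [ 504.95 -248.24   37.92]
```

View pics/w1.png

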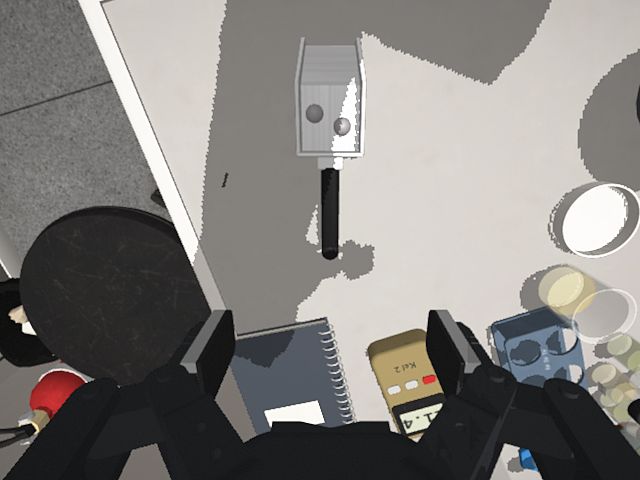

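```bash
python3 - <<'E'
from h import *
np.set_printoptions(precision=1,suppress=True)
p=manip.get_image('wrist')
for a,b,z in [(330,168,36),(330,258,36),(330,40,12)]: print(wz(p,a,b,z))
print(proj(p,[527.5,-254,25]))
E
```

```text
[ 476.2 -240.1   36. ]
[ 546.3 -258.7   36. ]
[ 390.  -217.2   12. ]
[329.7 231.4]
```

Call:
play_rows:
  series:
    - [0, 0, -30, 0, 85]
    - [0, 0, -60, 0, 85]
    - [0, 0, -85, 0, 60]
    - [0, 0, -102, 0, 45]
    - [0, 0, -110.5, 0, 40]
    - [0, 0, -110.5, 0, 25]
    - [0, 0, -110.5, 0, 5]
    - [0, 0, -110.5, 0, 5]
    - [0, 0, -110.5, 0, 5]
    - [0, 0, -110.5, 0, 5]
    - [0, 0, -110.5, 0, 5]
  squeeze: 100

```text
t: 3.6
position: [528.2, -254.3, 27.3]
tcp_rot: [0.404, 3.114, -0.001]
ft_force: [-0.5, -0.5, -0.5]
opening: 5.0
```

Call:
play_rows:
  series:
    - [0, 0, 1, 0, 5]
    - [0, 0, 3, 0, 5]
    - [0, 0, 6, 0, 5]
    - [0, 0, 9, 0, 5]
    - [0, 0, 12, 0, 5]
    - [0, 0, 12, 0, 5]
    - [0, 0, 12, 0, 5]

```text
t: 4.18
position: [527.8, -254.1, 38.6]
tcp_rot: [0.404, 3.115, -0.001]
ft_force: [0.5, 0.0, -0.3]
opening: 4.8
```

```bash
python3 m3.py w2
```

```text
4.2333 [ 527.61 -253.96   38.4 ] [-0.57  0.56 -0.32  0.69  0.   -0.32] 5.177486118707495 [-0.39  0.59 -0.51] [0.   0.02 0.01]
[[-0.97  0.25  0.  ]
 [ 0.25  0.97 -0.  ]
 [-0.   -0.   -1.  ]]
[ 446.49 -232.09  197.06] [2.27 1.75 0.29]
0.58 329.9 249.6 [ 506.4  -248.19   30.  ] [ 503.72 -247.47   37.49]
```

View pics/w2.png

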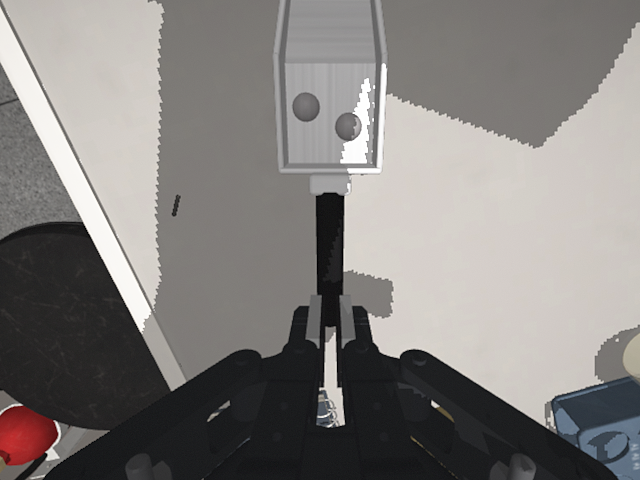

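```bash
python3 - <<'E'
from h import *
np.set_printoptions(precision=1,suppress=True)
p=shot('wrist','w3')
for X in [(546.3,-258.7,36),(476,-240,36),(527.6,-254,30),(527.6,-254,38.4),(527.6,-254,24)]: print(X,proj(p,X))
for v in range(200,400,12): print(v,w(p,330,v,p['z_map'][v,330]))
q=shot('side','s3'); t=shot('top','t3')
c=q['img'][150:280,280:440]; cv2.imwrite('pics/s3c.png',cv2.resize(c,None,fx=4,fy=4)[:,:,::-1])
E
```

```text
(546.3, -258.7, 36) [329.8 325.2]
(476, -240, 36) [330.  192.8]
(527.6, -254, 30) [329.3 288.3]
(527.6, -254, 38.4) [329.3 295.7]
(527.6, -254, 24) [329.4 283.5]
200 [ 479.1 -240.8   37.1]
212 [ 484.6 -242.2   38. ]
224 [ 490.8 -243.9   36.3]
236 [ 496.4 -245.4   37.4]
248 [ 502.7 -247.    37. ]
260 [ 509.  -248.7   36.8]
272 [ 515.  -250.3   37.7]
284 [ 522.  -252.2   36.6]
296 [ 528.8 -253.9   36.7]
308 [ 535.6 -255.8   36.8]
320 [ 542.3 -257.5   37.4]
332 [ 573.5 -265.8    0.5]
344 [ 582.2 -268.1    1.3]
356 [ 591.9 -270.7    0.8]
368 [ 601.4 -273.2    1.2]
380 [ 611.2 -275.8    1.3]
392 [ 621.6 -278.5    1. ]
```

View pics/s3c.png

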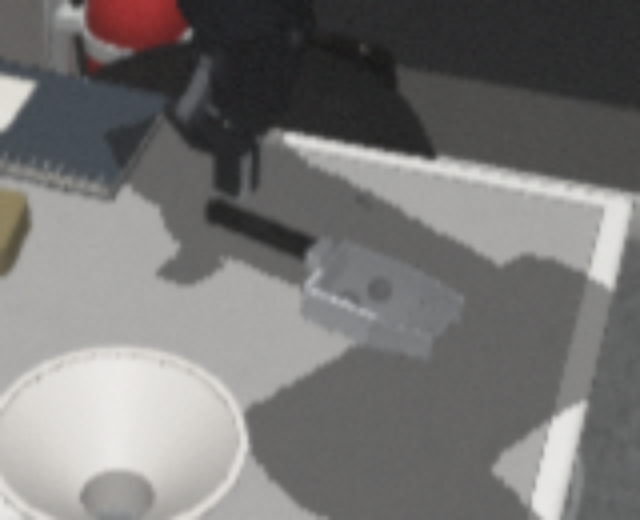

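```bash
python3 - <<'E'
from h import *
np.set_printoptions(precision=1,suppress=True)
p=manip.get_image('wrist')
for v in range(284,392,8): print(v,[w(p,u,v,p['z_map'][v,u]) for u in (314,319,342,348)])
cv2.imwrite('pics/w4c.png',cv2.resize(p['img'][240:400,230:430],None,fx=4,fy=3.7)[:,:,::-1])
E
```

```text
284 [array([ 535.7, -266.2,    1.9]), array([ 520.7, -257.7,   35.9]), array([ 524.2, -246.2,   35. ]), array([ 541.7, -245.5,    0.9])]
292 [array([ 541.6, -267.9,    1. ]), array([ 524.6, -258.7,   37.2]), array([ 529. , -247.4,   34.5]), array([ 547.3, -246.9,    0.7])]
300 [array([ 515.9, -257.9,   61.5]), array([ 516.5, -255.7,   61.5]), array([ 518.8, -245.7,   62.1]), array([ 519.6, -243.2,   61.9])]
308 [array([ 515.9, -257.5,   68.8]), array([ 516.7, -255.6,   68.2]), array([ 518.4, -245.9,   69.6]), array([ 519.2, -243.5,   69.5])]
316 [array([ 515.7, -257.2,   75.5]), array([ 516.6, -255.3,   74.9]), array([ 518.7, -246.1,   75.5]), array([ 518.9, -243.7,   76.1])]
324 [array([ 515.5, -256.8,   81.9]), array([ 516.7, -255.1,   80.7]), array([ 518.5, -246.3,   81.5]), array([ 518.9, -244. ,   81.8])]
332 [array([ 515.6, -256.6,   87.3]), array([ 516.5, -254.9,   86.6]), array([ 518.1, -246.4,   87.5]), array([ 520. , -244.5,   85.6])]
340 [array([ 516.6, -256.7,   90.9]), array([ 516.5, -254.7,   91.7]), array([ 519.3, -246.8,   90.7]), array([ 518.9, -244.5,   92.1])]
348 [array([ 514.4, -255.7,   98.7]), array([ 520.5, -255.9,   90.7]), array([ 522.2, -247.6,   91.3]), array([ 518.3, -244.7,   97.4])]
356 [array([ 514.6, -255.6,  102.8]), array([ 520.6, -255.8,   95.2]), array([ 446.2, -231.9,  196.6]), array([ 518.5, -244.9,  101.4])]
364 [array([ 515.7, -255.7,  105.4]), array([ 523.2, -256.4,   96.1]), array([ 525.7, -248.6,   95.6]), array([ 517.7, -245. ,  106.4])]
372 [array([ 514.9, -255.3,  110.2]), array([ 525.1, -256.9,   98. ]), array([ 528. , -249.2,   97. ]), array([ 517. , -245. ,  110.9])]
380 [array([ 516.6, -255.7,  111.7]), array([ 528.3, -257.8,   98.1]), array([ 531. , -250. ,   97.3]), array([ 517.4, -245.3,  113.9])]
388 [array([ 519.3, -256.5,  111.9]), array([ 530.9, -258.5,   99. ]), array([ 534. , -250.8,   97.9]), array([ 519.6, -245.9,  114.6])]
```

View pics/w4c.png

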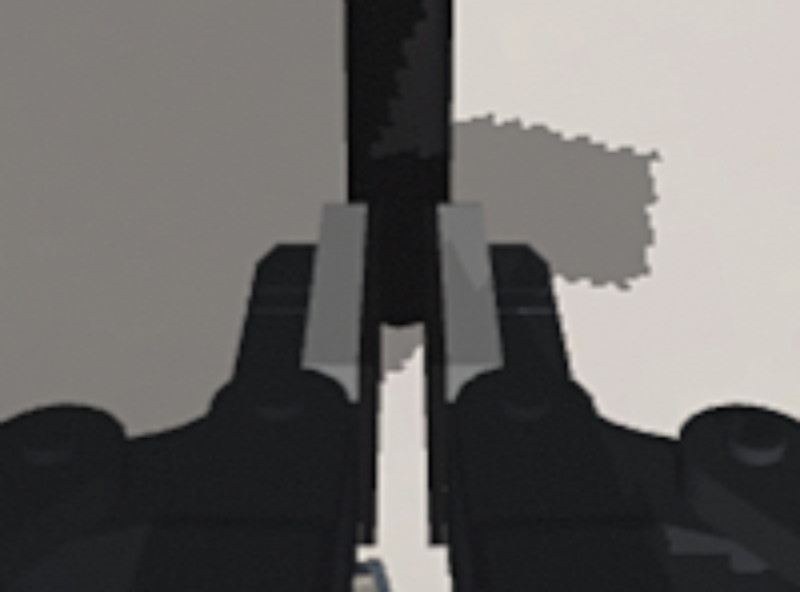

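```bash
python3 - <<'E'
from h import *
np.set_printoptions(precision=1,suppress=True)
p=manip.get_image('side')
for z in (24,38,57): print(z,proj(p,(527.6,-254,z)))
for u,v in [(336,195),(338,196),(342,195),(343,193),(341,190),(337,190)]: print(u,v,w(p,u,v,p['z_map'][v,u]))
cv2.imwrite('pics/s4c.png',cv2.resize(p['img'][160:230,320:400],None,fx=8,fy=8,interpolation=0)[:,:,::-1])
E
```

```text
24 [337.9 206.7]
38 [338.  202.2]
57 [338.2 195.9]
336 195 [ 529.7 -242.4   67.7]
338 196 [ 524.6 -241.6   66.6]
342 195 [ 517.  -248.9   66. ]
343 193 [ 516.5 -255.3   67.3]
341 190 [ 518.7 -244.6   83.3]
337 190 [ 525.7 -235.7   88. ]
```

View pics/s4c.png

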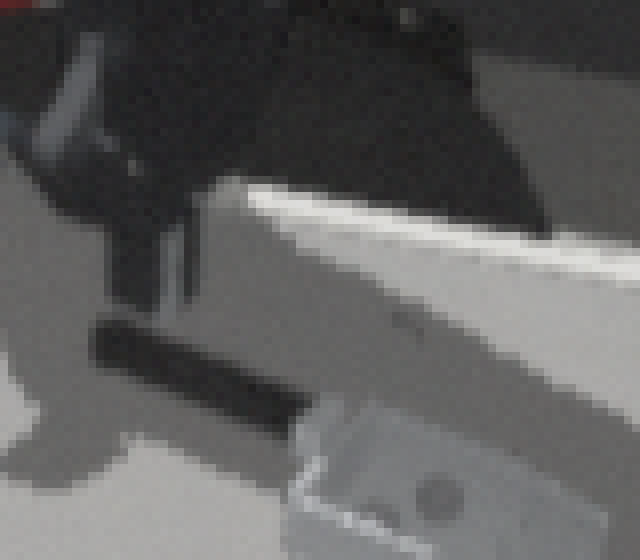

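Call:
play_rows:
  series:
    - [0, 0, 0, 0, 50]
    - [0, 0, 0, 0, 50]
    - [0, 0, 0, 0, 50]
    - [0, 0, 0, 0, 50]
    - [0, 0, -12, 0, 50]
    - [0, 0, -24, 0, 50]
    - [0, 0, -32, 0, 50]
    - [0, 0, -38, 0, 50]
    - [0, 0, -40, 0, 50]
    - [0, 0, -40, 0, 50]
  squeeze: 100

```text
t: 5.37
position: [527.2, -253.7, -2.3]
tcp_rot: [-0.404, -3.115, -0.001]
ft_force: [0.6, 0.1, 1.4]
opening: 50.4
```

```bash
python3 - <<'E'
from h import *
np.set_printoptions(precision=1,suppress=True)
p=shot('wrist','w5'); s=manip.get_state(); print(s['t'],s['position'],s['ft_force'],s['opening'])
for u in (230,250,260,270,280,290,370,380,390,400,410): print(u,[w(p,u,v,p['z_map'][v,u])[2] for v in range(260,340,8)])
E
```

```text
5.4167 [ 527.5 -253.9   -1.7] [-0.1  0.9  0.2] 50.05498787435529
230 [np.float64(1.7090242732701313), np.float64(1.0743592265180268), np.float64(1.1010759669692902), np.float64(2.306584521490038), np.float64(1.8001667400113206), np.float64(1.7314735778543593), np.float64(1.2033974725585779), np.float64(1.1615115622666963), np.float64(1.5133860490147413), np.float64(1.5304722609398311)]
250 [np.float64(1.6771643753505145), np.float64(2.109107874232251), np.float64(1.3798304377269233), np.float64(1.3298042589346721), np.float64(1.159618551476342), np.float64(1.6873717643390478), np.float64(0.5651867909648729), np.float64(29.11783737416171), np.float64(41.840711518315615), np.float64(46.93389771665957)]
260 [np.float64(0.844075251398607), np.float64(1.3531307001370578), np.float64(1.4708037228812998), np.float64(1.2478856763757449), np.float64(0.7413411470126618), np.float64(21.990797464697152), np.float64(29.553295131760535), np.float64(36.235499667046184), np.float64(40.934382336864104), np.float64(46.86114578613356)]
270 [np.float64(1.6906283378669968), np.float64(0.8562129961862865)
[... 1809 characters left out ...]
), np.float64(33.02186577507749), np.float64(33.44982063367247)]
400 [np.float64(0.9964905070241912), np.float64(1.5432965536656411), np.float64(1.2072767944339944), np.float64(0.9564536913845529), np.float64(1.5336347032427113), np.float64(22.1051184067166), np.float64(29.22980554564124), np.float64(36.33944765087152), np.float64(41.32916545508208), np.float64(46.60062022660314)]
410 [np.float64(2.047756583366038), np.float64(0.8045002948598494), np.float64(0.7703778155562588), np.float64(1.908231803144247), np.float64(1.576690444430909), np.float64(1.6627229520453), np.float64(2.4731978257497644), np.float64(29.547418422290946), np.float64(41.11467389830359), np.float64(46.85155783380354)]
```

View pics/w5.png

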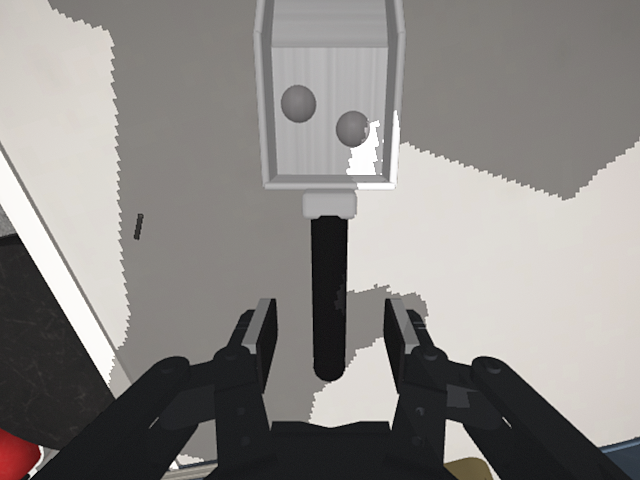

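Call:
play_rows:
  series:
    - [0, 0, 0, 0, 35]
    - [0, 0, 0, 0, 20]
    - [0, 0, 0, 0, 10]
    - [0, 0, 0, 0, 5]
    - [0, 0, 0, 0, 5]
    - [0, 0, 0, 0, 5]
    - [0, 0, 0, 0, 5]
    - [0, 0, 0, 0, 5]
  squeeze: 100

```text
t: 6.08
position: [528.1, -254.2, -1.3]
tcp_rot: [0.404, 3.114, -0.001]
ft_force: [0.7, 0.0, 3.0]
opening: 11.9
```

Call:
play_rows:
  series:
    - [0, 0, 1, 0, 5]
    - [0, 0, 3, 0, 5]
    - [0, 0, 6, 0, 5]
    - [0, 0, 9, 0, 5]
    - [0, 0, 12, 0, 5]
    - [0, 0, 12, 0, 5]
    - [0, 0, 12, 0, 5]

```text
t: 6.67
position: [527.6, -254.0, 10.5]
tcp_rot: [0.404, 3.115, -0.0]
ft_force: [0.8, 0.4, -2.0]
opening: 12.1
```

```bash
cat > tilt.py <<'E'
from h import *
import sys
np.set_printoptions(precision=2,suppress=True)
p=shot('wrist',sys.argv[1]); s=manip.get_state(); print(s['t'],s['position'],s['opening'],s['ft_force'],s['ft_torque'])
R=cv2.Rodrigues(s['tcp_rot'])[0]; ax=R[:2,0]  # tool x = scoop nose dir
z=p['z_map']; vv,uu=np.nonzero(z>0); K=p['K']
C=np.c_[(uu-K[0,2])/K[0,0]*z[vv,uu],(vv-K[1,2])/K[1,1]*z[vv,uu],z[vv,uu]]
P=C@cv2.Rodrigues(np.array(p['rotation'],float))[0].T+p['position']
d=P-s['position']; a=d[:,:2]@ax; b=d[:,:2]@np.array([-ax[1],ax[0]])
# profile of handle top (|b|<4) and pan floor
for lo in range(-40,150,8):
    m=(a>=lo)&(a<lo+8)&(abs(b)<4)
    n=(a>=lo)&(a<lo+8)&(abs(b)>20)&(abs(b)<26)
    print(lo+4, m.sum() and np.median(d[m,2]).round(1), n.sum() and np.percentile(d[n,2],90).round(1), end=' | ')
print()
E
python3 tilt.py w6
```

```text
6.7167 [ 527.49 -253.87   10.3 ] 11.535305198429821 [-0.43 -0.1  -1.52] [-0.05 -0.13 -0.  ]
-36 0 0 | -28 0 0 | -20 38.3 -8.6 | -12 38.4 -8.3 | -4 38.4 71.2 | 4 38.3 70.9 | 12 97.6 104.3 | 20 38.3 -8.0 | 28 38.1 -8.1 | 36 38.1 -8.0 | 44 38.1 -8.2 | 52 38.1 -8.0 | 60 36.3 28.4 | 68 5.0 26.3 | 76 4.9 26.2 | 84 5.0 26.2 | 92 4.9 26.1 | 100 4.8 26.1 | 108 4.8 26.1 | 116 5.5 24.9 | 124 7.7 24.4 | 132 8.0 7.7 | 140 0 0 | 148 0 0 |
```

View pics/w6.png

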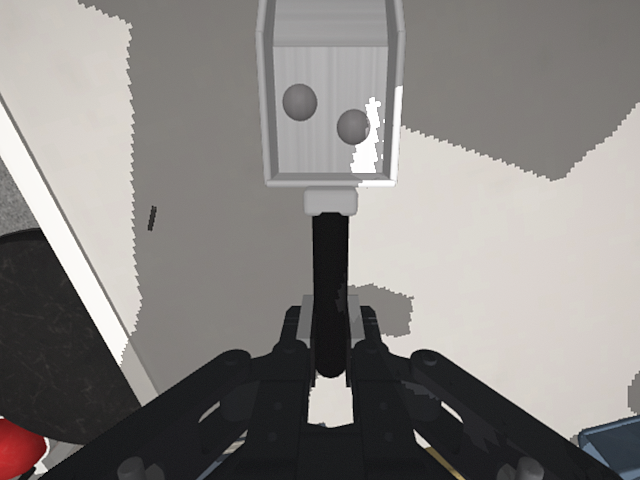

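Call:
play_rows:
  series:
    - [0, 0, 0, 0, 5]
    - [0, 0, 0, 0, 5]
    - [0, 0, 0, 0, 5]
    - [0, 0, 0, 0, 5]
  squeeze: 20

```text
t: 7.05
position: [527.5, -253.9, 10.2]
tcp_rot: [-0.404, -3.115, -0.0]
ft_force: [0.0, 0.0, -2.8]
opening: 12.2
```

```bash
python3 tilt.py w7
```

```text
7.1 [ 527.46 -253.85   10.17] 11.613408424753437 [ 1.02 -0.57 -1.9 ] [-0.   -0.18  0.01]
-36 0 0 | -28 0 0 | -20 38.1 -8.2 | -12 38.2 -8.0 | -4 38.1 70.9 | 4 38.1 70.8 | 12 97.5 104.1 | 20 38.0 -8.0 | 28 38.0 -8.0 | 36 38.0 -8.0 | 44 37.9 -7.9 | 52 37.9 -7.9 | 60 36.5 28.3 | 68 4.9 26.0 | 76 4.8 26.1 | 84 4.9 26.0 | 92 4.7 25.9 | 100 4.7 25.9 | 108 4.6 26.0 | 116 5.2 25.0 | 124 7.5 24.3 | 132 8.2 7.6 | 140 0 0 | 148 0 0 |
```

Call:
play_rows:
  series:
    - [0, 0, 0, 0, 10.5]
    - [0, 0, 0, 0, 11]
    - [0, 0, 0, 0, 11.3]
    - [0, 0, 0, 0, 11.3]
  squeeze: 20

```text
t: 7.43
position: [527.5, -253.9, 10.3]
tcp_rot: [-0.404, -3.116, -0.0]
ft_force: [0.5, -0.5, -1.7]
opening: 11.9
```

```bash
python3 tilt.py w8
```

```text
7.4833 [ 527.54 -253.91   10.28] 11.492712380983704 [-0.38 -0.19 -1.68] [-0.05 -0.19 -0.01]
-36 0 0 | -28 0 0 | -20 38.1 -8.2 | -12 38.2 -8.2 | -4 38.2 70.9 | 4 38.0 70.7 | 12 97.5 104.1 | 20 38.0 -8.0 | 28 38.0 -8.1 | 36 38.0 -8.1 | 44 37.9 -8.1 | 52 37.9 -8.0 | 60 36.6 28.4 | 68 5.0 26.1 | 76 4.9 26.0 | 84 4.8 26.0 | 92 4.9 26.0 | 100 4.7 25.9 | 108 4.7 26.0 | 116 5.3 24.9 | 124 7.5 24.3 | 132 7.9 8.0 | 140 0 0 | 148 0 0 |
```

Call:
play_rows:
  series:
    - [0, 0, 0, 0, 11.8]
    - [0, 0, 0, 0, 11.8]
    - [0, 0, 0, 0, 12.1]
    - [0, 0, 0, 0, 12.1]
  squeeze: 20

```text
t: 7.82
position: [527.5, -253.9, 10.3]
tcp_rot: [-0.404, -3.115, 0.0]
ft_force: [-0.5, -0.2, -3.0]
opening: 12.6
```

```bash
python3 tilt.py w9
```

```text
7.8667 [ 527.52 -253.89   10.28] 12.061835062113978 [-0.53 -0.36 -2.53] [-0.08 -0.18  0.01]
-36 0 0 | -28 0 0 | -20 38.2 -8.7 | -12 38.4 -8.2 | -4 38.2 70.8 | 4 38.3 70.7 | 12 97.5 104.1 | 20 38.1 -7.6 | 28 38.1 -8.1 | 36 38.0 -8.0 | 44 37.9 -8.1 | 52 38.0 -8.0 | 60 36.5 28.4 | 68 5.0 26.1 | 76 4.9 26.1 | 84 4.9 26.1 | 92 4.8 26.1 | 100 4.8 26.1 | 108 4.8 26.0 | 116 5.4 24.9 | 124 7.6 24.4 | 132 7.9 7.7 | 140 0 0 | 148 0 0 |
```

Call:
play_rows:
  series:
    - [0, 0, 0, 0, 12.4]
    - [0, 0, 0, 0, 12.4]
    - [0, 0, 0, 0, 12.4]
  squeeze: 20

```text
t: 8.12
position: [527.6, -253.9, 10.3]
tcp_rot: [0.404, 3.115, -0.0]
ft_force: [-0.4, 0.3, -1.5]
opening: 12.7
```

```bash
python3 tilt.py w10
```

```text
8.1667 [ 527.53 -253.93   10.28] 12.63059638855829 [ 0.1  -0.4  -2.34] [-0.01 -0.14  0.02]
-36 0 0 | -28 0 0 | -20 38.1 -7.9 | -12 38.3 -8.1 | -4 38.3 70.8 | 4 38.2 70.6 | 12 97.5 104.1 | 20 38.2 -7.6 | 28 38.1 -8.1 | 36 38.1 -8.0 | 44 38.0 -8.1 | 52 38.0 -8.0 | 60 36.8 28.4 | 68 5.0 26.3 | 76 5.0 26.1 | 84 4.9 26.1 | 92 4.8 26.0 | 100 4.8 26.0 | 108 4.7 26.0 | 116 5.5 25.0 | 124 7.6 24.3 | 132 8.2 7.3 | 140 0 0 | 148 0 0 |
```

Call:
play_rows:
  series:
    - [0, 0, 0, 0, 12.8]
    - [0, 0, 0, 0, 12.8]
    - [0, 0, 0, 0, 12.8]
  squeeze: 20

```text
t: 8.42
position: [527.5, -253.9, 10.3]
tcp_rot: [-0.404, -3.116, -0.0]
ft_force: [-0.0, -0.3, -1.8]
opening: 13.0
```

```bash
python3 tilt.py w11
```

```text
8.4667 [ 527.56 -253.91   10.29] 12.98184822901036 [-0.4   0.6  -1.72] [-0.02 -0.14  0.02]
-36 0 0 | -28 0 0 | -20 38.3 -7.7 | -12 38.4 -8.2 | -4 38.3 70.5 | 4 38.3 70.5 | 12 97.5 104.0 | 20 38.2 85.4 | 28 38.1 -8.0 | 36 38.1 -8.1 | 44 38.1 -8.1 | 52 38.1 -8.0 | 60 36.8 28.5 | 68 5.2 26.1 | 76 5.0 26.1 | 84 5.1 26.2 | 92 4.9 26.1 | 100 4.9 26.1 | 108 4.8 26.0 | 116 5.4 25.2 | 124 7.6 24.4 | 132 8.3 8.8 | 140 0 0 | 148 0 0 |
```

Call:
play_rows:
  series:
    - [0, 0, 0, 0, 13.2]
    - [0, 0, 0, 0, 13.2]
    - [0, 0, 0, 0, 13.2]
  squeeze: 20

```text
t: 8.72
position: [527.5, -253.9, 10.3]
tcp_rot: [-0.404, -3.116, 0.0]
ft_force: [0.0, 0.0, -2.2]
opening: 13.6
```

```bash
python3 tilt.py w12
```

```text
8.7667 [ 527.58 -253.95   10.3 ] 13.30418227586617 [ 0.16 -0.68 -2.3 ] [-0.09 -0.17 -0.02]
-36 0 0 | -28 0 0 | -20 38.3 0 | -12 38.4 -8.2 | -4 38.3 70.4 | 4 38.3 70.4 | 12 97.4 104.0 | 20 38.2 90.6 | 28 38.2 -8.1 | 36 38.1 -8.0 | 44 38.1 -8.0 | 52 38.1 -8.0 | 60 37.0 28.5 | 68 5.1 26.3 | 76 5.0 26.2 | 84 5.1 26.2 | 92 4.9 26.1 | 100 4.9 26.2 | 108 4.9 26.1 | 116 5.5 25.1 | 124 7.6 24.5 | 132 8.5 8.4 | 140 0 0 | 148 0 0 |
```

Call:
play_rows:
  series:
    - [0, 0, 0, 0, 13.5]
    - [0, 0, 0, 0, 13.5]
    - [0, 0, 0, 0, 13.5]
  squeeze: 20

```text
t: 9.02
position: [527.6, -253.9, 10.3]
tcp_rot: [0.404, 3.116, 0.0]
ft_force: [-0.6, 0.2, -2.8]
opening: 13.6
```

```bash
python3 tilt.py w13
```

```text
9.0667 [ 527.53 -253.93   10.29] 13.487341307335859 [ 0.02 -0.08 -1.91] [-0.08 -0.16 -0.03]
-36 0 0 | -28 0 0 | -20 38.4 0 | -12 38.4 -8.2 | -4 38.4 70.2 | 4 38.3 70.4 | 12 97.5 104.1 | 20 38.3 89.4 | 28 38.2 -8.1 | 36 38.2 -8.1 | 44 38.1 -8.0 | 52 38.1 -8.0 | 60 36.7 28.5 | 68 5.1 26.4 | 76 5.1 26.3 | 84 5.1 26.3 | 92 5.1 26.2 | 100 4.9 26.2 | 108 4.9 26.1 | 116 5.5 25.0 | 124 7.7 24.6 | 132 8.1 7.5 | 140 0 0 | 148 0 0 |
```

Call:
play_rows:
  series:
    - [0, 0, 0, 0, 13.8]
    - [0, 0, 0, 0, 13.8]
    - [0, 0, 0, 0, 13.8]
  squeeze: 20

```text
t: 9.32
position: [527.5, -253.9, 10.4]
tcp_rot: [-0.404, -3.115, 0.0]
ft_force: [-0.0, 0.4, -0.9]
opening: 14.2
```

```bash
python3 tilt.py w14
```

```text
9.3667 [ 527.49 -253.94   10.34] 13.68183808404543 [ 0.54  0.51 -1.13] [ 0.04  0.1  -0.01]
-36 0 0 | -28 0 0 | -20 39.8 0 | -12 39.4 -8.2 | -4 38.6 70.3 | 4 37.8 70.4 | 12 97.5 104.0 | 20 36.2 91.2 | 28 35.4 -8.1 | 36 34.6 -8.1 | 44 33.8 -8.1 | 52 33.1 -8.1 | 60 31.1 22.2 | 68 -1.5 19.8 | 76 -2.3 19.0 | 84 -3.1 18.3 | 92 -3.9 17.5 | 100 -4.7 16.7 | 108 -5.5 16.0 | 116 -4.8 13.8 | 124 -3.3 13.1 | 132 -2.3 6.7 | 140 0 0 | 148 0 0 |
```

Call:
play_rows:
  series:
    - [0, 0, -4, 0, 13.8]
    - [0, 0, -8, 0, 13.8]
    - [0, 0, -11, 0, 13.8]
    - [0, 0, -12, 0, 13.8]
    - [0, 0, -12, 0, 13.8]
    - [0, 0, -12, 0, 10]
    - [0, 0, -12, 0, 5]
    - [0, 0, -12, 0, 5]
    - [0, 0, -12, 0, 5]
    - [0, 0, -10, 0, 5]
    - [0, 0, -6, 0, 5]
    - [0, 0, 0, 0, 5]
  squeeze: 100

```text
t: 10.37
position: [525.7, -252.8, 9.4]
tcp_rot: [-0.403, -3.112, -0.002]
ft_force: [-0.4, 0.3, -2.6]
opening: 11.7
```

```bash
python3 tilt.py w15
```

```text
10.4167 [ 526.87 -253.53   11.01] 11.830632569687728 [-0.35 -0.25 -2.43] [-0.05 -0.21  0.02]
-36 0 0 | -28 0 0 | -20 36.1 -8.8 | -12 36.2 -8.9 | -4 36.3 69.4 | 4 36.3 69.2 | 12 95.9 102.4 | 20 36.5 93.3 | 28 36.6 -8.8 | 36 36.7 -8.8 | 44 36.7 -8.7 | 52 36.8 -8.7 | 60 36.5 27.5 | 68 4.7 25.6 | 76 4.2 25.3 | 84 4.1 25.4 | 92 4.2 25.5 | 100 4.4 25.5 | 108 4.4 25.7 | 116 4.9 24.9 | 124 7.1 24.1 | 132 8.4 9.5 | 140 0 0 | 148 0 0 |
```

View pics/w15.png

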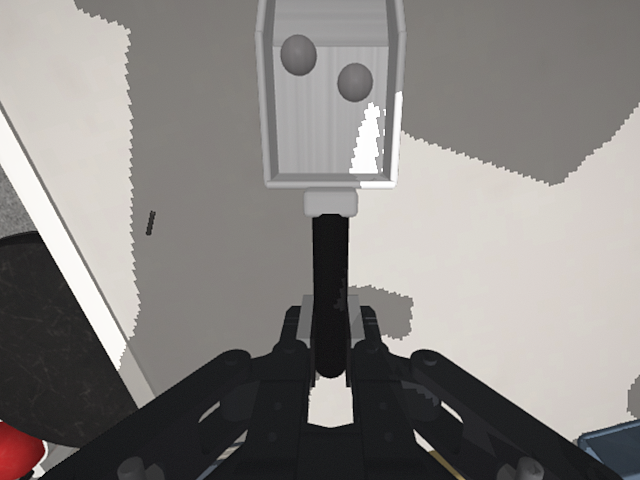

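Call:
play_rows:
  series:
    - [0, 0, 4, 0, 5]
    - [0, 0, 12, 0, 5]
    - [0, 0, 26, 0, 5]
    - [0, 0, 44, 0, 5]
    - [0, 0, 64, 0, 5]
    - [0, 0, 86, 0, 5]
    - [0, 0, 108, 0, 5]
    - [0, 0, 130, 0, 5]
    - [0, 0, 152, 0, 5]
    - [0, 0, 170, 0, 5]
    - [0, 0, 182, 0, 5]
    - [0, 0, 186, 0, 5]
  squeeze: 110

```text
t: 11.42
position: [528.5, -254.5, 199.3]
tcp_rot: [0.403, 3.112, -0.003]
ft_force: [-0.4, -0.2, -2.3]
opening: 11.9
```

Call:
play_rows:
  series:
    - [-1, 2, 0, -0.02, 5]
    - [-2, 6, 0, -0.06, 5]
    - [-4, 12, 0, -0.13, 5]
    - [-6, 22, 0, -0.21, 5]
    - [-8, 34, 0, -0.3, 5]
    - [-10, 47, 0, -0.4, 5]
    - [-12, 60, 0, -0.5, 5]
    - [-14, 73, 0, -0.6, 5]
    - [-16, 86, 0, -0.7, 5]
    - [-18, 97, 0, -0.78, 5]
    - [-19, 106, 0, -0.84, 5]
    - [-20, 112, 0, -0.88, 5]

```text
t: 12.42
position: [506.2, -140.5, 195.0]
tcp_rot: [-1.695, -2.642, 0.001]
ft_force: [-0.3, -0.0, -2.4]
opening: 11.6
```

Call:
play_rows:
  series:
    - [-1, 4, 0, -0.03, 5]
    - [-2, 10, 0, -0.07, 5]
    - [-4, 18, 0, -0.13, 5]
    - [-6, 28, 0, -0.2, 5]
    - [-8, 39, 0, -0.27, 5]
    - [-10, 50, 0, -0.33, 5]
    - [-12, 60, 0, -0.38, 5]
    - [-13, 69, 0, -0.41, 5]
    - [-14, 76, 0, -0.43, 5]
    - [-14, 81, 0, -0.434, 5]
    - [-14, 84, 0, -0.434, 5]
    - [-14, 85, 0, -0.434, 5]

```text
t: 13.42
position: [493.0, -56.5, 195.7]
tcp_rot: [-2.221, -2.22, 0.001]
ft_force: [-0.5, -0.2, -2.4]
opening: 11.8
```

```bash
python3 tilt.py w16; python3 -c "
from h import *
p=shot('side','s16')
t=shot('top','t16')"
```

```text
13.4667 [493.22 -56.65 195.87] 11.807315071050585 [ 1.11  0.37 -2.42] [-0.22 -0.02 -0.03]
-36 0 -193.5 | -28 0 -193.3 | -20 37.7 -193.6 | -12 37.9 -193.5 | -4 37.9 71.5 | 4 37.9 70.8 | 12 97.3 104.2 | 20 38.0 105.8 | 28 38.0 0 | 36 38.1 0 | 44 38.0 0 | 52 38.1 0 | 60 37.6 28.9 | 68 5.7 26.6 | 76 5.3 26.5 | 84 5.3 26.5 | 92 5.5 26.6 | 100 16.1 26.7 | 108 5.5 26.7 | 116 6.0 25.9 | 124 8.3 25.1 | 132 9.3 10.6 | 140 0 0 | 148 0 0 |
```

View pics/w16.png

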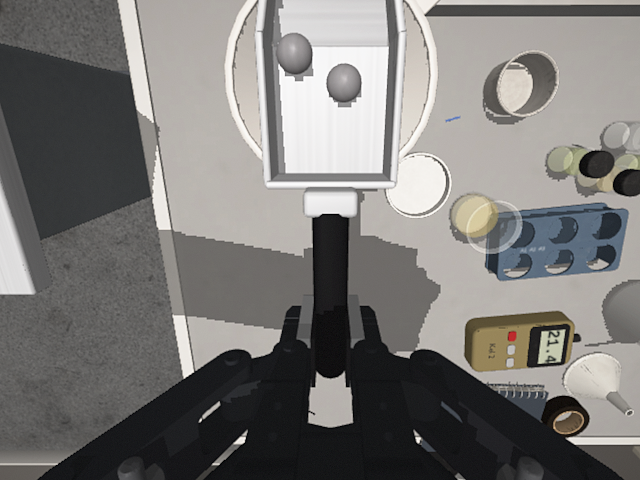

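View pics/s16.png

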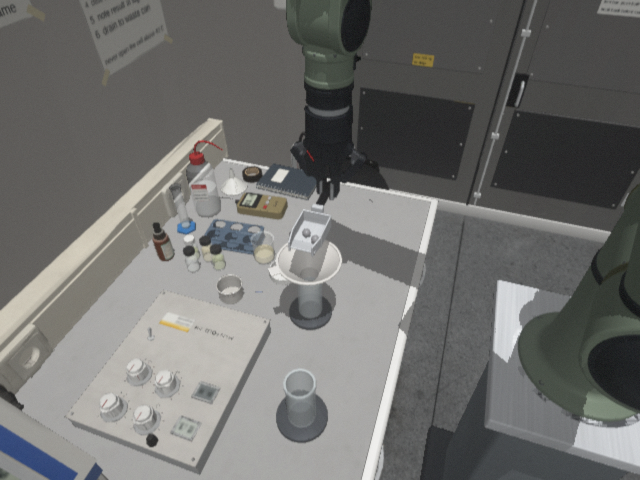

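Call:
play_rows:
  series:
    - [0, 0, 0, 0, 13.2]
    - [0, 0, 0, 0, 13.5]
    - [0, 0, 0, 0, 13.65]
    - [0, 0, 0, 0, 13.7]
    - [0, 0, 0, 0, 13]
    - [0, 0, 0, 0, 10]
  squeeze: 60

```text
t: 14.07
position: [493.5, -57.0, 196.3]
tcp_rot: [-2.223, -2.22, 0.0]
ft_force: [0.4, 0.5, -1.3]
opening: 12.8
```

```bash
python3 tilt.py w17
```

```text
14.1167 [493.52 -56.96 196.28] 12.504963260217767 [-0.46 -0.96 -2.71] [-0.11 -0.08 -0.03]
-36 0 -193.7 | -28 0 -193.6 | -20 43.5 -193.6 | -12 42.3 -193.7 | -4 39.3 71.3 | 4 36.3 70.8 | 12 97.4 104.3 | 20 30.7 103.3 | 28 27.9 0 | 36 25.0 0 | 44 22.3 -13.7 | 52 19.2 6.5 | 60 -17.3 6.9 | 68 -21.3 1.6 | 76 -24.1 -1.4 | 84 -27.0 -4.2 | 92 -29.8 -7.1 | 100 -32.0 -9.9 | 108 -24.8 -14.3 | 116 -32.6 -16.6 | 124 -33.4 -19.3 | 132 -69.9 -22.3 | 140 -63.6 -53.2 | 148 -57.9 -50.8 |
```

View pics/w17.png

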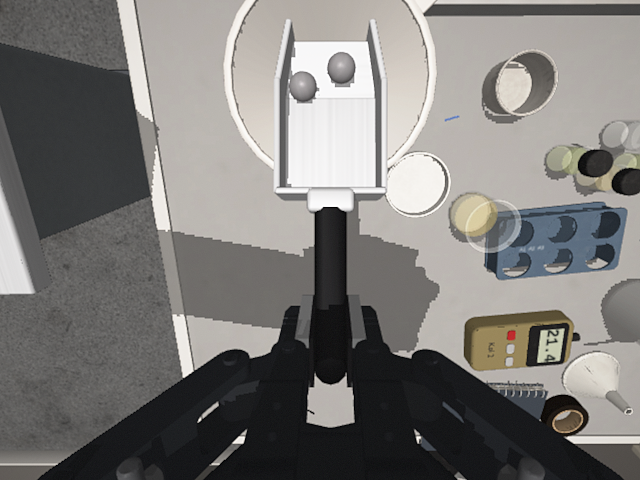

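Call:
play_rows:
  series:
    - [0, -2, 0, 0, 5]
    - [0, -5, 0, 0, 5]
    - [0, -8, 0, 0, 5]
    - [0, -8, 0, 0, 5]
    - [0, -8, 0, 0, 5]
  squeeze: 60

```text
t: 14.53
position: [493.5, -65.2, 196.3]
tcp_rot: [-2.223, -2.22, -0.0]
ft_force: [-0.1, 0.3, -3.1]
opening: 12.7
```

```bash
python3 tilt.py w18
```

```text
14.5833 [493.53 -65.05 196.3 ] 12.251154047725016 [-0.97 -0.42 -1.77] [-0.14 -0.01  0.08]
-36 0 -193.8 | -28 0 -193.6 | -20 43.6 -193.7 | -12 42.2 -193.7 | -4 39.2 71.4 | 4 36.4 70.8 | 12 97.3 104.3 | 20 30.8 102.4 | 28 27.9 0 | 36 25.0 0 | 44 22.2 -13.3 | 52 19.2 6.7 | 60 -17.2 6.6 | 68 -21.1 1.5 | 76 -24.1 -1.3 | 84 -26.9 -4.2 | 92 -29.7 -6.9 | 100 -31.8 -9.9 | 108 -32.4 -14.0 | 116 -32.9 -16.7 | 124 -33.3 -19.2 | 132 -77.5 -22.3 | 140 -71.5 -59.6 | 148 -64.9 -56.6 |
```

View pics/w18.png

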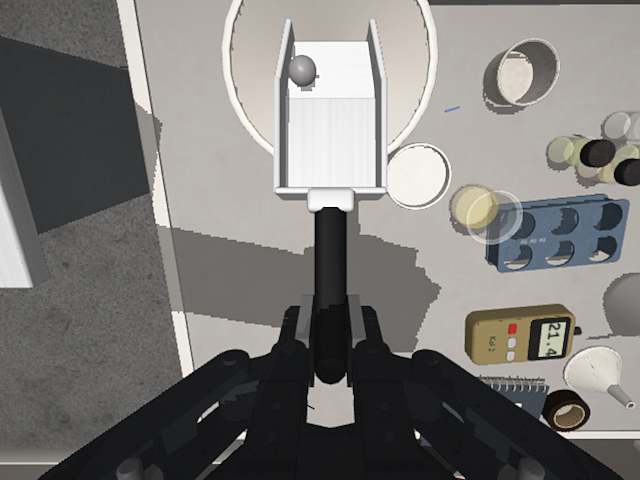

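Call:
play_rows:
  series:
    - [0, 0, 0, 0, 5]
    - [0, 0, 0, 0, 5]
    - [0, 0, 0, 0, 5]
    - [0, 0, 0, 0, 5]
    - [0, 0, 0, 0, 5]
    - [0, 0, 0, 0, 5]

```text
t: 15.08
position: [493.5, -64.9, 196.3]
tcp_rot: [-2.222, -2.22, 0.0]
ft_force: [-0.6, 0.1, -2.0]
opening: 12.7
```

```bash
python3 tilt.py w19 | head -1;  python3 -c "
from h import *
p=shot('side','s19')
cv2.imwrite('pics/s19c.png',cv2.resize(p['img'][180:340,240:380],None,fx=4,fy=3.6)[:,:,::-1])
for d in manip.pinpoint('ball_0_center',p): print(d)"
```

```text
15.1333 [493.52 -64.89 196.29] 12.656153546439707 [ 0.08  0.57 -1.58] [-0.17 -0.04  0.05]
{'pixel': [315.7, 250.9], 'score': 0.6}
```

View pics/w19.png

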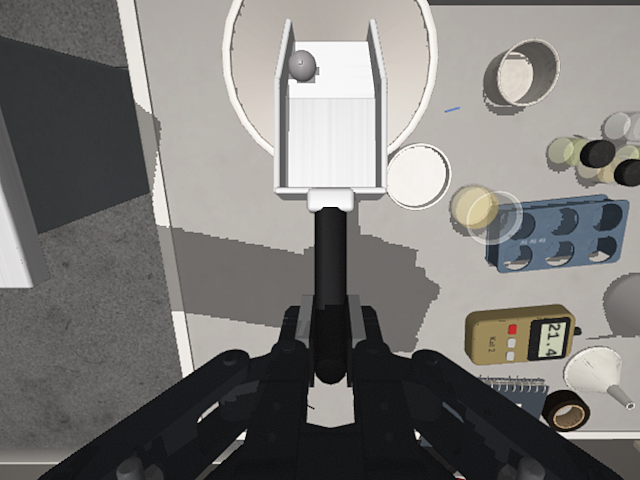

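View pics/s19c.png

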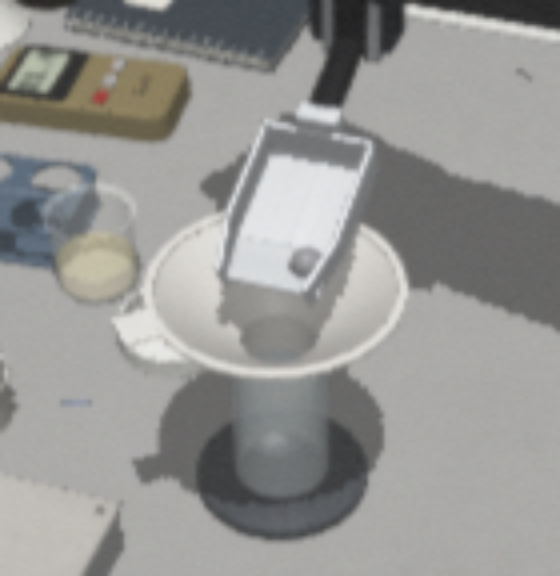

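Call:
play_rows:
  series:
    - [0, 0, 3, 0, 5]
    - [0, 0, 8, 0, 5]
    - [0, 0, 10, 0, 12.8]
    - [0, 0, 10, 0, 13.4]
    - [0, 0, 10, 0, 13.65]
    - [0, 0, 10, 0, 13.7]
    - [0, 0, 10, 0, 13]
    - [0, 0, 10, 0, 10]
    - [0, 0, 10, 0, 5]
  squeeze: 60

```text
t: 15.98
position: [493.4, -64.9, 206.1]
tcp_rot: [-2.222, -2.22, 0.0]
ft_force: [0.6, -0.3, -2.4]
opening: 12.7
```

```bash
python3 tilt.py w20;  python3 -c "
from h import *
p=shot('side','s20')
cv2.imwrite('pics/s20c.png',cv2.resize(p['img'][180:340,240:380],None,fx=4,fy=3.6)[:,:,::-1])
for d in manip.pinpoint('ball_0_center',p): print(d)"
```

```text
16.0333 [493.47 -64.89 206.16] 12.828408924936527 [-0.1   0.45 -1.96] [-0.14 -0.01 -0.02]
-36 0 -203.6 | -28 0 -203.5 | -20 43.7 -203.8 | -12 42.5 -203.5 | -4 39.4 71.3 | 4 36.4 70.8 | 12 97.4 104.4 | 20 30.3 101.1 | 28 27.4 0 | 36 24.3 0 | 44 21.3 -13.0 | 52 17.9 6.0 | 60 -18.7 5.0 | 68 -22.9 0.1 | 76 -25.9 -3.0 | 84 -29.1 -6.0 | 92 -31.8 -9.0 | 100 -33.9 -11.9 | 108 -34.6 -16.5 | 116 -35.1 -19.2 | 124 -35.8 -21.6 | 132 -87.1 -26.4 | 140 -81.2 -69.5 | 148 -73.5 -64.9 | 
{'pixel': [313.1, 253.5], 'score': 0.41}
```

View pics/s20c.png

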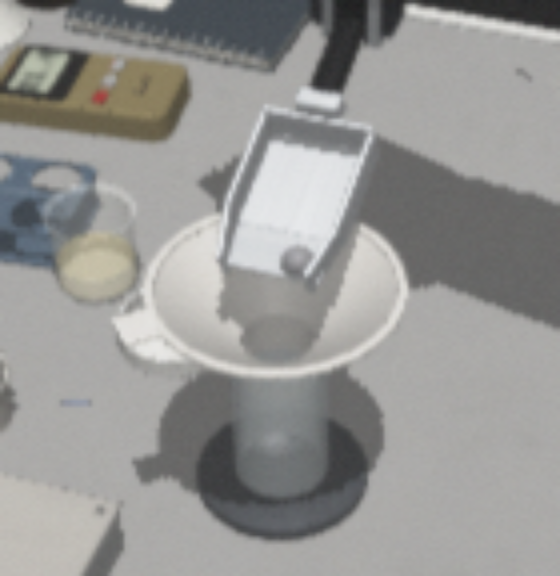

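Call:
play_rows:
  series:
    - [0, 0, 0, 0, 13.3]
    - [0, 0, 0, 0, 13.7]
    - [0, 0, 0, 0, 13.75]
    - [0, 0, 0, 0, 13.8]
    - [0, 0, 0, 0, 13]
    - [0, 0, 0, 0, 10]
    - [0, 0, 0, 0, 5]
    - [0, 0, 0, 0, 5]
  squeeze: 60

```text
t: 16.8
position: [493.6, -64.9, 206.3]
tcp_rot: [-2.223, -2.22, -0.0]
ft_force: [0.3, -0.4, -1.3]
opening: 12.8
```

```bash
python3 tilt.py w21;  python3 -c "
from h import *
p=shot('side','s21')
cv2.imwrite('pics/s21c.png',cv2.resize(p['img'][180:340,240:380],None,fx=4,fy=3.6)[:,:,::-1])
for d in manip.pinpoint('ball_0_center',p): print(d)"
```

```text
16.85 [493.56 -64.9  206.3 ] 12.920313180866003 [ 0.26  0.5  -1.77] [-0.06 -0.04  0.02]
-36 0 -203.6 | -28 0 -203.8 | -20 0 -203.8 | -12 45.8 0 | -4 40.9 71.7 | 4 35.0 70.7 | 12 97.3 104.4 | 20 23.6 101.4 | 28 18.1 0 | 36 12.3 -17.4 | 44 5.9 -7.8 | 52 -36.5 -12.1 | 60 -44.9 -18.0 | 68 -50.7 -23.9 | 76 -56.3 -29.5 | 84 -59.2 -35.3 | 92 -62.1 -42.5 | 100 -64.2 -47.6 | 108 -181.8 -53.1 | 116 -190.7 -81.9 | 124 -192.0 -79.9 | 132 -103.7 -75.7 | 140 -81.2 -70.0 | 148 -73.5 -64.7 |
```

View pics/s21c.png

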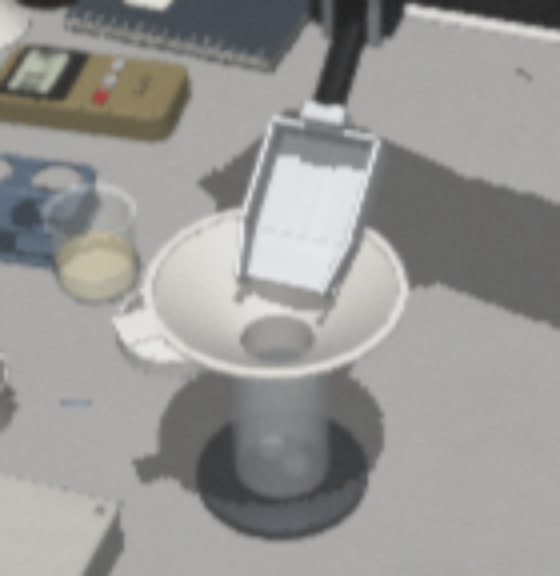

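View pics/w21.png

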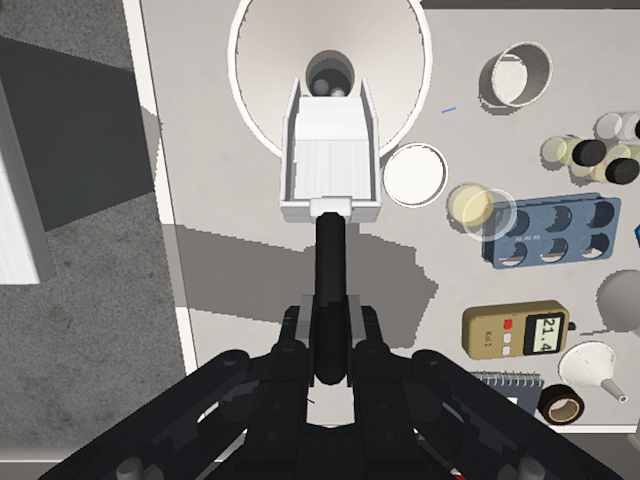

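Call:
play_rows:
  series:
    - [0, 0, 10, 0, 5]
    - [0, 0, 30, 0, 5]
    - [0, -5, 55, 0, 5]
    - [0, -15, 75, 0, 5]
    - [0, -35, 82, 0, 5]
    - [0, -60, 82, 0, 5]
    - [0, -85, 82, 0, 5]
    - [0, -110, 75, 0, 5]
    - [0, -135, 50, 0, 5]
    - [0, -150, 25, 0, 5]
    - [0, -158, 0, 0, 5]
    - [0, -160, -25, 0, 5]
  squeeze: 80

```text
t: 17.95
position: [493.8, -227.0, 181.0]
tcp_rot: [2.224, 2.217, -0.0]
ft_force: [0.1, -0.2, -1.7]
opening: 12.5
```

Call:
play_rows:
  series:
    - [0, 0, -25, 0, 5]
    - [0, 0, -50, 0, 5]
    - [0, 0, -75, 0, 5]
    - [0, 0, -92, 0, 5]
    - [0, 0, -102, 0, 5]
    - [0, 0, -105, 0, 10]
    - [0, 0, -105, 0, 10]
  squeeze: 60

```text
t: 18.53
position: [493.6, -224.9, 76.3]
tcp_rot: [-2.222, -2.22, 0.0]
ft_force: [0.1, -0.9, -1.4]
opening: 12.4
```

```bash
python3 tilt.py w22;  python3 -c "
from h import *
p=shot('side','s22')
"
```

```text
18.5833 [ 494.13 -225.25   77.06] 12.530107330067583 [ 0.15 -0.11 -1.76] [-0.15 -0.03 -0.06]
-36 0 -74.8 | -28 0 -74.7 | -20 44.7 -74.7 | -12 45.2 -74.7 | -4 40.2 70.3 | 4 34.5 70.1 | 12 96.5 103.5 | 20 23.1 -74.7 | 28 17.4 0 | 36 11.7 -19.1 | 44 5.6 -8.6 | 52 -37.1 -12.4 | 60 -45.6 -18.7 | 68 -51.4 -24.4 | 76 -56.8 -29.9 | 84 -59.9 -35.6 | 92 -62.7 -43.2 | 100 -65.4 -47.8 | 108 -75.5 -54.3 | 116 -75.5 -74.8 | 124 -75.7 -74.5 | 132 -75.6 -74.7 | 140 -75.7 -74.7 | 148 -75.7 -74.5 |
```

View pics/s22.png

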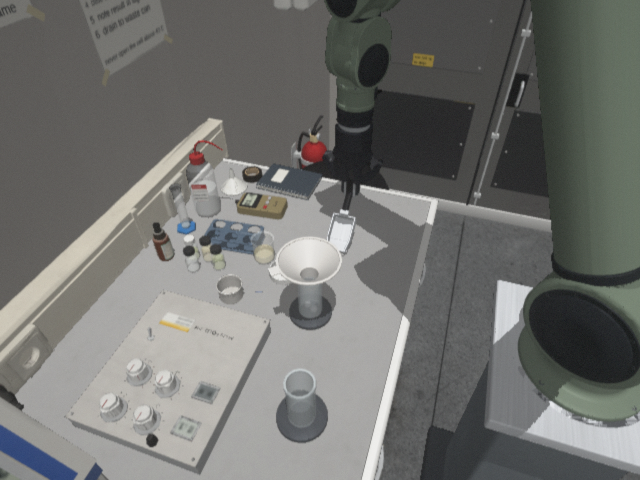

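View pics/w22.png

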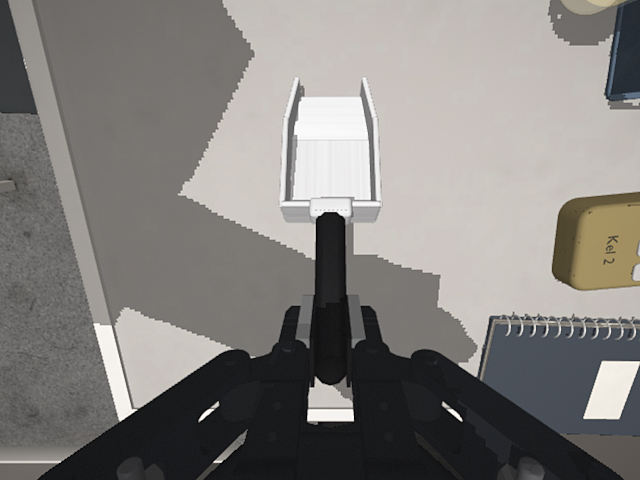

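Call:
play_rows:
  series:
    - [0, 0, -8, 0, 13]
    - [0, 0, -13, 0, 13.4]
    - [0, 0, -20, 0, 13.5]
    - [0, 0, -27, 0, 13.5]
    - [0, 0, -34, 0, 13.5]
    - [0, 0, -41, 0, 13.5]
    - [0, 0, -48, 0, 13.5]
    - [0, 0, -54, 0, 13.5]
  squeeze: 20

```text
t: 19.3
position: [493.2, -224.6, 21.4]
tcp_rot: [-2.222, -2.22, -0.0]
ft_force: [0.1, -1.4, 2.0]
opening: 13.4
```

```bash
python3 tilt.py w23
```

```text
19.35 [ 492.56 -224.09   20.3 ] 13.453763517049094 [ 1.42 -1.48 -0.05] [-0.05 -0.22 -0.13]
-36 0 0 | -28 0 0 | -20 41.7 -18.2 | -12 40.7 -18.0 | -4 39.2 72.1 | 4 37.8 71.6 | 12 98.6 105.1 | 20 35.0 106.1 | 28 33.5 -18.0 | 36 32.0 -18.0 | 44 30.6 -18.0 | 52 29.2 -17.9 | 60 16.9 17.8 | 68 -7.0 14.4 | 76 -8.5 13.1 | 84 -9.9 11.7 | 92 -11.3 10.3 | 100 -12.7 8.7 | 108 -13.6 7.3 | 116 -12.6 4.7 | 124 -11.8 3.4 | 132 -12.2 1.9 | 140 -19.3 -18.5 | 148 0 0 |
```

Call:
play_rows:
  series:
    - [0, 0, -7, 0, 13.6]
    - [0, 0, -13, 0, 13.7]
    - [0, 0, -18, 0, 13.7]
    - [0, 0, -21.5, 0, 13.8]
    - [0, 0, -21.5, 0, 13.8]
    - [0, 0, -21.5, 0, 13.8]
  squeeze: 20

```text
t: 19.85
position: [493.1, -224.3, 0.3]
tcp_rot: [-2.221, -2.219, -0.0]
ft_force: [-0.6, -0.7, -2.3]
opening: 13.6
```

```bash
python3 tilt.py w24
```

```text
19.9 [ 493.1  -224.27    0.44] 14.156720297191962 [ 0.19  0.3  -0.94] [ 0.   -0.01  0.01]
-36 0 0 | -28 0 0 | -20 37.5 0 | -12 37.6 1.8 | -4 37.5 69.9 | 4 37.5 70.3 | 12 97.4 104.0 | 20 37.5 94.7 | 28 37.4 1.9 | 36 37.3 1.9 | 44 37.3 1.8 | 52 37.4 1.8 | 60 28.2 27.5 | 68 4.3 25.5 | 76 4.2 25.4 | 84 4.3 25.4 | 92 4.2 25.5 | 100 4.1 25.3 | 108 4.2 25.4 | 116 5.3 23.9 | 124 7.5 23.9 | 132 8.3 9.8 | 140 0 0 | 148 0 0 |
```

Call:
play_rows:
  series:
    - [0, 0, -1, 0, 14]
    - [0, 0, -1, 0, 15]
    - [0, 0, -1, 0, 18]
    - [0, 0, -1, 0, 24]
    - [0, 0, -1, 0, 35]
    - [0, 0, -1, 0, 50]
    - [0, 0, -1, 0, 50]
    - [0, 0, 5, 0, 50]
    - [0, 0, 20, 0, 50]
    - [0, 0, 40, 0, 50]
    - [0, 0, 70, 0, 50]
    - [0, 0, 100, 0, 50]
  squeeze: 20

```text
t: 20.9
position: [492.8, -224.4, 101.7]
tcp_rot: [-2.221, -2.219, 0.001]
ft_force: [0.7, -1.0, 0.0]
opening: 50.3
```

Call:
play_rows:
  series:
    - [0, 0, 25, 0, 50]
    - [0, 0, 50, 0, 50]
    - [0, 0, 70, 0, 50]
    - [0, 0, 80, 0, 50]
    - [0, 0, 80, 0, 50]
    - [0, 0, 80, 0, 50]

```text
t: 21.4
position: [493.5, -224.9, 180.7]
tcp_rot: [2.222, 2.22, 0.0]
ft_force: [-1.3, -0.7, -0.5]
opening: 50.4
```

```bash
python3 tilt.py w25;  python3 -c "
from h import *
p=shot('side','s25')
t=shot('top','t25')
cv2.imwrite('pics/s25c.png',np.hstack([cv2.resize(p['img'][170:340,240:380],None,fx=2.8,fy=3.2),cv2.resize(t['img'][190:330,220:420],None,fx=2,fy=544/140)])[:,:,::-1])
for q in (p,t):
  for n in ('ball_0_center','scoop_grip'):
    for d in manip.pinpoint(n,q): print(n,d,wz(q,*d['pixel'],22 if n[0]=='b' else 30))"
```

```text
21.45 [ 492.93 -224.55  179.77] 50.11620487914682 [-0.28  0.78  0.05] [ 0.02  0.03 -0.01]
-36 -178.1 -177.4 | -28 0 -177.3 | -20 -142.2 -177.3 | -12 -142.4 56.8 | -4 -142.4 57.5 | 4 -142.5 58.1 | 12 99.6 102.9 | 20 -142.4 107.3 | 28 -142.4 -177.1 | 36 -142.2 -177.1 | 44 -142.3 -177.3 | 52 -142.3 -177.3 | 60 -152.1 -152.0 | 68 -175.3 -154.0 | 76 -175.4 -154.3 | 84 -175.1 -154.0 | 92 -175.1 -153.7 | 100 -175.3 -153.9 | 108 -175.1 -153.8 | 116 -174.0 -155.1 | 124 -171.9 -155.1 | 132 -169.4 -155.2 | 140 -178.1 -156.5 | 148 -178.1 -177.1 | 
scoop_grip {'pixel': [346.6, 222.9], 'score': 0.82} [ 489.41824292 -197.1035466    30.        ]
ball_0_center {'pixel': [266.3, 252.0], 'score': 0.46} [486.46049705  51.97769947  22.        ]
scoop_grip {'pixel': [403.1, 253.2], 'score': 0.61} [ 488.18431051 -208.35219631   30.        ]
```

View pics/s25c.png

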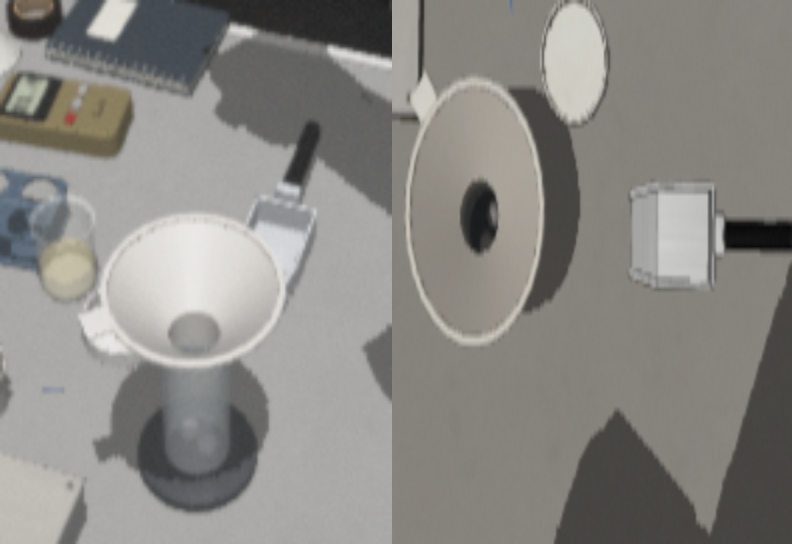

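View pics/w25.png

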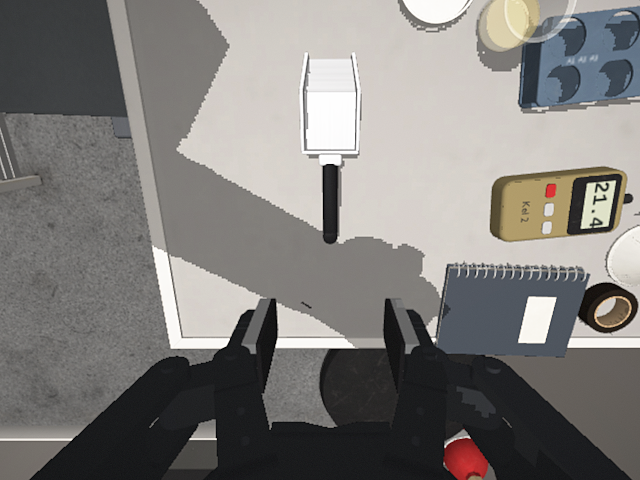

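The scoop is empty and sits flat at about (493, -208), clear of the gripper. Both balls show at the bottom of the funnel tube, at (185,430) and (205,440) in the side crop, and the earlier wrist picture showed the two of them through the throat. I'm handing the job in.

```bash
python3 -c "
from cell import manip
print(manip.close_job()); print(manip.get_state()['t'])"
```

```text
the job is handed in; nothing more can be done
None
the job is handed in; nothing more can be done
```

Both balls are in the funnel tube, and the empty scoop is upright on the worktop at about (493, -208), released. The job was handed in at about 21.5 s.

**How it was done:** The tool can only point down, so I tipped the scoop by easing the grip. At a jaw opening of about 13.7–13.8 mm the scoop pivots nose-down in the pads. One ball left at about 20°. The second stuck at that angle and left once the tilt reached about 36°. I then lowered the scoop so its nose pushed on the worktop and it pivoted back flat, let go and backed off.

**Last checks:**
- **Balls:** two showed through the throat in the wrist picture after the pour, and two showed at the foot of the tube in the last side picture.
- **Scoop:** it lies flat, with the handle top 36 mm above the worktop and no slope along it. It is clear of the gripper.
- **Force:** the tool reading is about zero after release.

**What disagreed or failed:**
- **First grasp missed:** the fingers closed above the handle. The cameras showed the real fingertips about 19 mm behind the reported TCP, where the notes say 14 mm ahead. I corrected the height from the cameras, and the second grasp held.
- **Lighter squeeze did not tip it:** setting the grip to its 20 N minimum did not make the scoop sag; only opening the jaws a little did.
- **Ball detection:** the network found just one ball in the last top picture and none in the last side picture, so the count of two rests on my own view of the pictures.

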